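# Put the pepper mill away behind the keeper's sliding door

### The job

The pepper mill belongs in the wooden worktop keeper, but a lidded stoneware jar has been left in there. Slide the keeper's clear door all the way open, lift the jar out and stand it upright in the middle of the round cork mat, then stand the pepper mill upright on the keeper's floor and finally slide the door fully shut. Set the jar and the mill down rather than dropping them, never let them tip over, and leave the crock, bottle and mug where they are.

Things in the scene. Friction and masses are not known exactly. Their poses are not given: they have to be found in the camera images.
- keeper: Fixed pale wooden box, 150 mm deep (its x) by 400 wide (its y) by 112 tall; origin under its centre; its x points away from the robot, y to the robot's left. Its +y half (y -5 to +190 mm) is an open-topped compartment with 10 mm back and left walls and, in front, only a lip up to 24 mm; its -y half is a closed housing over which the open door parks.
- bay (a point): Middle of the compartment's floor (6 mm above the worktop, at keeper x 0, y +95 mm), axes as the keeper's. Free floor: 65 mm to the front lip and the back wall, 95 mm to the left end wall and 100 mm to the housing. The walls and housing reach 106 mm above this floor.
- door (a joint): Clear, aluminium-framed sliding door, L-shaped: a top panel 190 mm wide, upper face 124 mm above the worktop, and a front panel before the compartment, 87 mm from the keeper's middle. 0 = shut over the compartment, 0.19 m = fully open, slid along keeper -y over the housing. It stays where left; friction about 2 N; end stops at both ends.
- door_grip (a point): Middle of the top edge of the door's steel grip bar, which stands on the middle of the door's top panel: 80 mm long along keeper x, 14 mm thick along keeper y, 40 mm high (upper edge 164 mm above the worktop, foot at 124 mm). It moves with the door; at door 0 it stands straight above the bay point.
- jar: Loose cream stoneware jar, 46 mm diameter, 74 mm high, with a fixed cork lid of 48 mm diameter above that, 96 mm high in all; about 0.25 kg. Origin at the centre of its underside, z up. Starts standing in the compartment.
- mill: Loose dark wooden pepper mill, 102 mm tall: 46 mm foot, 34 mm waist at 36 to 46 mm up, 42 mm round head from 60 to 88 mm up, and a small 14 mm knob on top; about 0.18 kg. Origin at the centre of its underside, z up.
- mat: Fixed round cork mat, 110 mm diameter, 8 mm thick; origin at the centre of its underside.
- crock: Bystander: open cream crock, 90 mm diameter, 120 mm tall; origin at the centre of its underside.
- bottle: Bystander: green bottle, 60 mm diameter, 210 mm tall; origin at the centre of its underside.
- mug: Bystander: green mug, 80 mm diameter, 90 mm tall; origin at the centre of its underside.
There are look-alikes about, which are no part of the job. Of the things that look like the mill, the middle-sized one is meant. What is shaped like the mat but turquoise is not meant.

How it is judged:
On the way, in this order (a step that is already met when the one before it is completed fails the run):
1. the door is slid all the way open (value of joint door above 0.175 m), for 0.2 s.
2. the jar stands released on the middle of the cork mat (horizontal distance between jar and mat below 0.032 m and z of jar in the frame of mat between 0.003 and 0.013 m and angle between jar's own z axis and vertical below 0.12 rad and contact force between the fingers and jar below 0.1 N and linear speed of jar below 0.03 m/s), for 0.2 s.
3. the mill stands released on the compartment's floor (z of mill in the frame of bay between -0.005 and 0.006 m and x of mill in the frame of bay between -0.055 and 0.055 m and y of mill in the frame of bay between -0.08 and 0.08 m and angle between mill's own z axis and vertical below 0.12 rad and contact force between the fingers and mill below 0.1 N and linear speed of mill below 0.03 m/s), for 0.2 s.
At the end, for the whole second after the job is handed in: Door within 6 mm of fully shut and at rest; the jar upright (within 7 degrees), released and at rest on the cork mat with its centre within 32 mm of the mat's; the mill upright (within 7 degrees), released and at rest on the floor of the compartment behind the door (all of step 2 and all of step 3 and value of joint door below 0.006 m and velocity of joint door between -0.01 and 0.01 m/s); the robot touches nothing.
It fails at once if the jar or the mill tips over (angle between any of jar, mill's own z axis and vertical above 0.8 rad).
It fails at once if the jar is dropped (falls freely more than about 30 mm) (contact force between the fingers and jar below 0.05 N and linear speed of jar above 0.75 m/s).
It fails at once if the mill is dropped (falls freely more than about 30 mm) (contact force between the fingers and mill below 0.05 N and linear speed of mill above 0.75 m/s).
It fails at once if a bystander (crock, bottle or mug) is shifted by more than 30 mm (distance of any of crock, bottle, mug from where it was at the start of the episode above 0.03 m).
It also fails if it takes over 72 s, if anything falls off the work surface, if the arm or the gripper's body presses on something with over 40 N, if the wrist force passes 120 N, or if a joint passes its speed limit or range.

### The arm

A 6-joint arm with a two-finger parallel gripper is mounted at the origin on the work surface. World frame = base frame: x ahead of the robot, y to its left, z up, the work surface at z = 0. Lengths are in m, angles in rad, forces in N, time in s.
With the tool pointing down it reaches from about 0.15 to 0.775 m from the base axis. Payload 6.1 kg.
Tool frame: the origin (TCP) lies midway between the tips of the shut fingers; the grasp point (between the pads) lies 19 mm behind it (robot.grasp_offset is the distance from the TCP to the grasp point, in m); y points along the fingers, z is the direction in which the jaws open and shut, and the axes are right-handed (so a half turn about y gives the same grasp; the last joint's range is limited). The gripper opens to 85 mm and grips with 20 to 120 N. Pads are 22 mm wide; open, the fingers measure 114 mm over their backs; the gripper's body (76 mm by 85 mm) begins 54 mm behind the grasp point. The pads swing forward as they close: fully open they stand 13 mm farther back than shut.
Start: joints at [-1.132, 0.126, -0.04, 1.405, 0, 1.571], TCP at [0.223, -0.475, 0.205] pointing down, gripper open.
Joint ranges: [-2.72, 2.72], [-0.95, 1.95], [-1.27, 1.35], [-1.78, 2.02], [-1.46, 1.47], [-3.14, 3.14]. Speed limits (rad/s): [2.39, 2.39, 3.01, 3.14, 3.14, 3.14].

### API

Orientations are given as a rotation vector (axis times angle).
In Python, from bench import robot, effector, planner, grab_frame, trace, place_of gives the robot as it stands. Calls block until the motion is done:
- robot.move_pose(position, orientation): joint-space move of the TCP to a pose.
- robot.line_to(position, speed=0.15, attitude=None, force_limit=None): straight line of the TCP; attitude=None keeps the orientation; speed is the mean speed in m/s. With force_limit (N) it stops when the force on the tool has changed by that much, and returns True; else False.
- robot.move_joints(angles): joint-space move.
- effector.ungrasp() and effector.clamp(): open the fingers fully, or close them until they stop; the grip force is fixed at half the most.
- robot.hold(seconds).
- planner.ik(position, orientation): joint angles nearest the present ones, or None.
- robot.read_state(): the state.
- grab_frame(name): name is "scene" or "top" or "wrist"; returns a dict with "img" (480x640x3 uint8, red, green, blue), "intrinsics" (3x3 intrinsics, pixels), "R" (3x3) and "t" (3): a world point X has camera coordinates R X + t; the wrist camera has in their place "T_tool_cam" (4x4, takes a point from camera to tool coordinates, whose origin is the TCP and whose axes are the tool frame's). Camera axes: x right, y down, z forward; pixel columns grow to the right and rows downward; lengths in m; the calibration is good to about 2 mm. A picture is of the moment at which its call begins: read the wrist's pose just before it. There is no depth.
A pose or a line that the arm cannot do raises robot.MotionError and nothing moves.
- robot.close_job(): hands the job in, once; it reports no verdict.
Trained networks look in the newest picture that a camera, given by its name, has taken for a name from the list of things; names that differ only in an ending like _2 or _b are one class to them, and where a whole thing is asked for, a point or a joint stands for the part that bears it (a point fixed in the world has none). Each returns a list of dicts, best first, with "confidence" (0 to 1); they miss things now and then, are a little off and sometimes report something else, mostly with a low value. They report only what shows in the picture. A call takes as long as a camera call. They do not tell look-alikes from the thing itself.
- trace(camera, query): "pixels" (480x640 bool, what is visible of it).
- place_of(camera, query): "xyz" ([x, y, z] in m, in world coordinates, good to about 4 mm: a listed point, or the origin of a listed thing).
The state is a dict: "clock": time; "joints": joint angles; "joint_velocities": joint speeds; "joint_efforts": joint torques, N m; "eef_pos": TCP position; "eef_rot": TCP orientation; "force": force on the tool from outside, world axes, zero at the start; "ft_torque": the same for the moment, N m; "finger_gap": finger opening in m.
Only numpy, scipy, OpenCV 4.12 (cv2) and the standard library are available. Lean on these libraries where they do the work, as an engineer would, in place of code of your own. Each camera call takes 0.05 s, during which the arm holds its last target. There are 200 camera calls.

## Working session

There is one attempt and no reset: what is moved stays moved. The work goes in short steps, each a Python script; the robot and the scene stay as the last script left them, time stands still between calls to the robot, and variables do not carry over. Pictures are saved under pics/ and viewed, about 8 in all and at most 12, crops included, and the job is handed in when it is done.

```bash
mkdir -p pics
python3 - <<'E'
from bench import *
import cv2,numpy as np
for c in ["scene","top"]:
    f=grab_frame(c); cv2.imwrite(f"pics/{c}0.png",f["img"][:,:,::-1])
    print(c,f["intrinsics"].round(1).tolist(),f["R"].round(3).tolist(),f["t"].round(3).tolist())
    for q in ["keeper","bay","door_grip","jar","mill","mat","crock","bottle","mug"]:
        for d in place_of(c,q): print(c,q,np.round(d["xyz"],3),round(d["confidence"],2))
s=robot.read_state();print(s)
E
```

```text
scene [[559.3, 0.0, 324.1], [0.0, 559.3, 238.7], [0.0, 0.0, 1.0]] [[-0.658, 0.753, 0.005], [0.618, 0.544, -0.568], [-0.43, -0.37, -0.823]] [0.383, -0.276, 1.779]
scene keeper [0.573 0.13  0.002] 0.89
scene keeper [ 0.752 -0.143 -0.002] 0.7
scene bay [0.58  0.228 0.005] 0.59
scene bay [ 0.537 -0.325 -0.   ] 0.38
scene door_grip [0.577 0.196 0.164] 0.94
scene jar [ 0.704 -0.332  0.001] 0.5
scene mill [ 0.42  -0.132 -0.001] 0.84
scene mill [ 0.614 -0.122  0.004] 0.62
scene mill [ 0.52  -0.161 -0.003] 0.56
scene mill [0.572 0.131 0.001] 0.22
scene mat [ 0.491 -0.485  0.002] 0.64
scene crock [ 0.749 -0.142 -0.   ] 0.69
scene bottle [ 0.702 -0.334 -0.001] 0.67
scene mug [0.417 0.508 0.002] 0.65
top [[478.0, 0.0, 322.7], [0.0, 478.0, 237.2], [0.0, 0.0, 1.0]] [[-0.019, -1.0, 0.016], [-0.998, 0.018, -0.068], [0.067, -0.017, -0.998]] [0.013, 0.564, 1.383]
top keeper [0.568 0.128 0.002] 0.68
top door_grip [0.579 0.198 0.159] 0.57
top mill [ 0.419 -0.132  0.002] 0.86
top mill [ 0.618 -0.125  0.003] 0.62
top mat [ 0.538 -0.327 -0.002] 0.71
top mat [ 0.485 -0.488  0.001] 0.55
top crock [ 0.753 -0.143 -0.005] 0.89
top bottle [ 0.705 -0.336  0.   ] 0.86
top mug [ 0.417  0.506 -0.001] 0.76
{'clock': 1.0, 'joints': array([-1.13201004e+00,  1.25803728e-01, -3.95803845e-02,  1.40539482e+00,
        2.19310634e-05,  1.57084034e+00]), 'joint_velocities': array([-3.03975392e-05, -2.01916577e-03, -9.15051148e-04, -9.38659389e-04,
       -4.71056340e-04, -6.49601737e-04]), 'joint_efforts': array([ 1.35602168e-03, -4.35713482e+01,  3.53095973e+01,  1.09612560e-03,
       -5.33871639e-05, -7.63133471e-06]), 'eef_pos': array([ 0.22304611, -0.47525881,  0.20540156]), 'eef_rot': array([-0.44110152,  1.97849779, -1.97852253]), 'force': array([ 0.19234377, -0.11460014,  0.08934494]), 'ft_torque': array([-0.02021456, -0.04202086, -0.03722703]), 'finger_gap': 0.08535339323109756}
```

View pics/scene0.png

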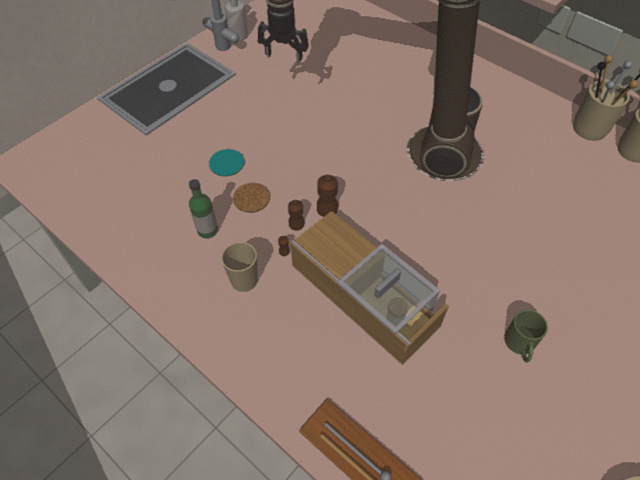

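View pics/top0.png

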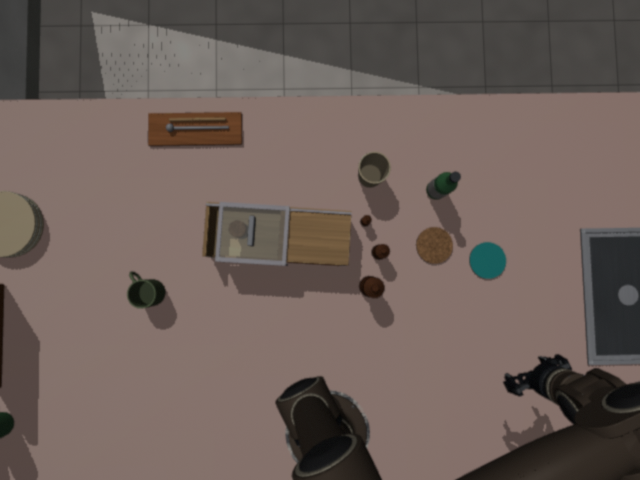

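The scene image shows the keeper at about (365,285) with the door slightly open. The cork mat is at (252,197), and the turquoise mat at (227,162) is a look-alike. Three mills stand at (327,195) large, (296,215) middle and (284,246) small. In the top image the middle mill is at (381,251) and the jar shows under the glass at (238,229).

```bash
cat > h.py <<'E'
from bench import *
import cv2,numpy as np
from scipy.spatial.transform import Rotation as Ro
def att(phi):  # tool down, jaws open along angle phi
    c,s=np.cos(phi),np.sin(phi)
    return Ro.from_matrix(np.array([[s,0,c],[-c,0,s],[0,-1,0]])).as_rotvec()
def cam(f,st):
    if "R" in f: return f["R"],f["t"]
    T=np.eye(4);T[:3,:3]=Ro.from_rotvec(st["eef_rot"]).as_matrix();T[:3,3]=st["eef_pos"]
    M=np.linalg.inv(T@f["T_tool_cam"]);return M[:3,:3],M[:3,3]
def unproj(f,uv,z,st=None):
    R,t=cam(f,st);uv=np.atleast_2d(uv).astype(float)
    d=(R.T@np.linalg.inv(f["intrinsics"])@np.c_[uv,np.ones(len(uv))].T).T;o=-R.T@t
    return o+d*((z-o[2])/d[:,2])[:,None]
def shot(c,name=None):
    st=robot.read_state();f=grab_frame(c)
    if name: cv2.imwrite(f"pics/{name}.png",f["img"][:,:,::-1])
    return f,st
def find(c,q): return [(np.round(d["xyz"],4).tolist(),round(d["confidence"],2)) for d in place_of(c,q)]
E
python3 - <<'E'
from h import *
f,_=shot("top")
for q,z in (("keeper",.112),("door",.124),("door_grip",.16)):
    for d in trace("top",q)[:1]:
        ys,xs=np.nonzero(d["pixels"]);P=unproj(f,np.c_[xs,ys],z)[:,:2].astype(np.float32)
        print(q,d["confidence"],len(xs),cv2.minAreaRect(P*1000))
s=robot.read_state();p=s["eef_pos"]
robot.line_to([p[0],p[1],.32],speed=.3)
for ph in (np.pi/2-.07,-np.pi/2-.07):
    q=planner.ik([.578,.197,.27],att(ph));print(ph,q)
q=[planner.ik([.578,.197,.27],att(ph)) for ph in (np.pi/2-.07,-np.pi/2-.07)]
q=[x for x in q if x is not None];q=min(q,key=lambda x:abs(x[5]-robot.read_state()["joints"][5]))
robot.move_joints(q)
f,st=shot("wrist","w1")
print(f["T_tool_cam"].round(3).tolist())
print(find("wrist","door_grip"),find("wrist","bay"),find("wrist","keeper"),find("wrist","jar"),st["clock"],st["eef_pos"])
E
```

```text
keeper 0.92 8420 ((567.0291748046875, 129.91522216796875), (399.20562744140625, 163.96888732910156), 85.46882629394531)
door 0.88 4163 ((571.0706176757812, 195.09170532226562), (191.45799255371094, 164.59698486328125), 86.36756896972656)
door_grip 0.57 4218 ((568.2127685546875, 189.47174072265625), (187.02978515625, 158.16746520996094), 85.446044921875)
1.5007963267948965 [3.28482716e-01 3.08323122e-01 3.30610630e-01 1.59308384e+00
 4.44089210e-16 3.98482716e-01]
-1.6407963267948966 [ 0.32848272  0.30832312  0.33061063  1.59308384  0.         -2.74310994]
[[0.0, 0.948, 0.319, -0.082], [0.001, -0.319, 0.948, -0.168], [1.0, 0.0, -0.001, 0.0], [0.0, 0.0, 0.0, 1.0]]
[([0.577, 0.1988, 0.1617], 0.94)] [] [([0.5737, 0.1301, -0.0005], 0.85)] [] 4.425 [0.57825657 0.19612984 0.27016501]
```

View pics/w1.png

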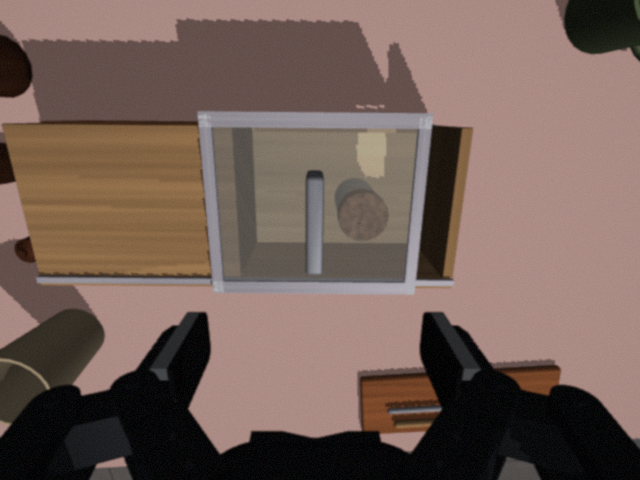

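The wrist image shows the bar at (315,225), parallel to the jaws' closing plane, and the jar lid under the glass at (362,214). Keeper yaw is about -0.077. Next I grip the bar and open the door.

Run:
```python
from h import *
yaw=-.077;A=att(np.pi/2+yaw);e=np.array([np.sin(-yaw),np.cos(yaw),0])
p=np.array([.577,.198,.135])
print(robot.line_to(p,speed=.15,attitude=A,force_limit=15))
effector.clamp()
s=robot.read_state();print(s["finger_gap"],s["eef_pos"],s["force"])
p0=s["eef_pos"]
print(robot.line_to(p0-.172*e,speed=.12,force_limit=18))
s=robot.read_state();print(s["eef_pos"],s["force"],(s["eef_pos"]-p0)@e)
effector.ungrasp();p=robot.read_state()["eef_pos"]
robot.line_to([p[0],p[1],.25],speed=.25)
b=np.array([.55,.25,.30])
robot.move_pose(b,A)
f,st=shot("wrist","w2")
for q in("door_grip","bay","jar"):print(q,find("wrist",q))
for d in trace("wrist","jar")[:1]:
    ys,xs=np.nonzero(d["pixels"]);print(xs.min(),xs.max(),ys.min(),ys.max())
print(st["clock"])
```

```text
False
0.010987469517534753 [0.5770952  0.19784462 0.13536517] [-1.31914725 -0.24357282  3.44529033]
True
[0.56401909 0.03567734 0.13536852] [-0.70356947  2.74803923  3.36324606] -0.1626926389806308
door_grip [([0.5637, 0.0386, 0.1638], 0.71)]
bay [([0.5786, 0.2247, 0.0041], 0.78)]
jar [([0.5906, 0.243, 0.0091], 0.58)]
288 333 200 260
9.8667
```

View pics/w2.png

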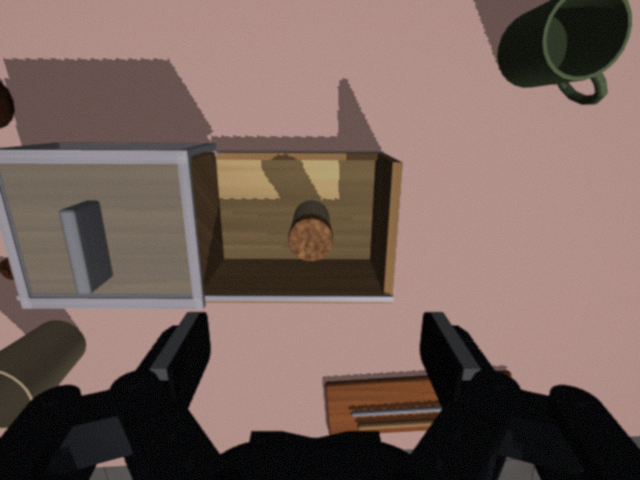

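The door is open: it travelled 163 mm and hit the stop. The jar's lid is at (311,239), standing free in the bay. Next I grasp it by the lid.

Run:
```python
from h import *
yaw=-.077;A=att(np.pi/2+yaw)
f,st=shot("wrist")
j=unproj(f,[311,239],.102,st)[0];print("lid",j)
x,y=(np.array([.5906,.243])+j[:2])/2
robot.line_to([x,y,.17],speed=.25)
print(robot.line_to([x,y,.072],speed=.12,force_limit=12))
effector.clamp();s=robot.read_state();print(s["finger_gap"],s["eef_pos"],s["force"])
robot.line_to([x,y,.25],speed=.2)
s=robot.read_state();print(s["finger_gap"],s["force"])
robot.move_pose([.538,-.327,.25],A)
f,st=shot("wrist","w3")
print("mat",find("wrist","mat"),"mill",find("wrist","mill"),"jar",find("wrist","jar"))
for d in trace("wrist","mat"):
    ys,xs=np.nonzero(d["pixels"]);c=cv2.minEnclosingCircle(np.c_[xs,ys].astype(np.float32))
    print(d["confidence"],len(xs),c,f["img"][d["pixels"]].mean(0),unproj(f,c[0],.008,st))
print(st["clock"])
```

```text
lid [0.58925712 0.24152459 0.102     ]
False
0.00021795431611827117 [0.59622025 0.24297543 0.08223241] [-1.37735634 -7.11353243 39.2025747 ]
6.486336730372267e-05 [-0.18098982 -0.72875541 -0.23746196]
mat [([0.5413, -0.3285, 0.0013], 0.85), ([0.4894, -0.4839, -0.0005], 0.81)] mill [([0.6131, -0.1237, -0.0002], 0.78), ([0.419, -0.136, -0.0035], 0.69), ([0.5205, -0.1593, 0.002], 0.62)] jar [([0.5186, -0.1622, 0.0017], 0.38)]
0.96 7398 ((312.3685607910156, 190.8644561767578), 49.00383758544922) [124.99134901  87.30940795  57.9737767 ] [[ 0.53554369 -0.32852265  0.008     ]]
0.83 8198 ((165.5, 160.0), 54.85673141479492) [ 33.33264211 117.8391071  117.27311539] [[ 0.48946248 -0.4858738   0.008     ]]
15.6917
```

View pics/w3.png

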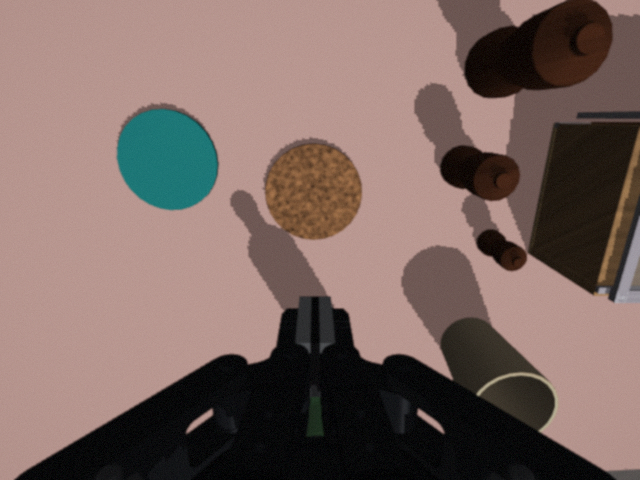

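The grasp slipped off the lid: the fingers shut completely and were pushed up. The wrist image confirms they are empty, with the cork mat at (313,191) and the middle mill at (480,172). I'll go back, look at the jar again and grip it lower, on the body.

Run:
```python
from h import *
yaw=-.077;A=att(np.pi/2+yaw)
robot.move_pose([.55,.245,.27],A)
effector.ungrasp()
f,st=shot("wrist","w4")
print("jar",find("wrist","jar"),find("wrist","bay"))
for d in trace("wrist","jar")[:2]:
    m=d["pixels"];ys,xs=np.nonzero(m);print(d["confidence"],xs.min(),xs.max(),ys.min(),ys.max())
    r=(xs.max()-xs.min())/2;print(unproj(f,[(xs.max()+xs.min())/2,ys.max()-r],.102,st))
print(st["clock"])
```

```text
jar [([0.5909, 0.2407, 0.0106], 0.94)] [([0.5809, 0.2254, 0.0049], 0.58)]
0.9 290 337 205 270
[[0.58689154 0.24103515 0.102     ]]
18.7833
```

View pics/w4.png

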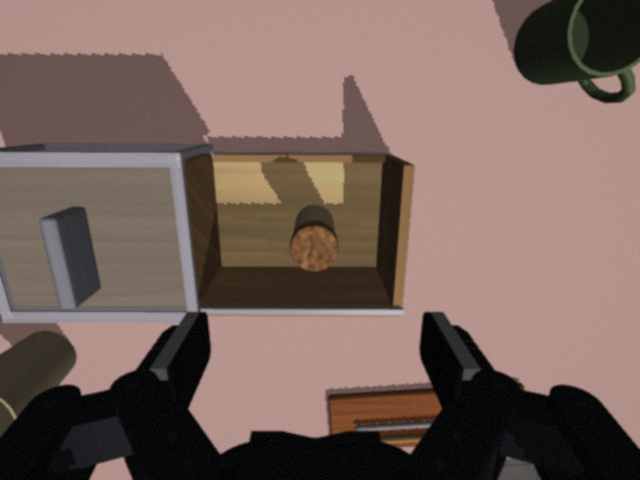

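The jar is still upright, with its lid at (314,247). I retry with a deeper grip.

Run:
```python
from h import *
yaw=-.077;A=att(np.pi/2+yaw)
x,y=.589,.241
robot.line_to([x,y,.17],speed=.25)
print(robot.line_to([x,y,.043],speed=.12,force_limit=12))
effector.clamp();s=robot.read_state();zg=s["eef_pos"][2];print(s["finger_gap"],s["eef_pos"],s["force"])
if s["finger_gap"]<.035: raise SystemExit("missed")
robot.line_to([x,y,.22],speed=.2)
s=robot.read_state();print(s["finger_gap"],s["force"])
if s["finger_gap"]<.035: raise SystemExit("lost")
robot.move_pose([.538,-.328,.22],A)
robot.line_to([.538,-.328,zg+.012],speed=.15)
print(robot.line_to([.538,-.328,zg-.002],speed=.03,force_limit=5))
s=robot.read_state();print(s["eef_pos"],zg,s["force"],s["clock"])
f,_=shot("scene");cv2.imwrite("pics/s5.png",cv2.resize(f["img"][80:320,130:450,::-1],None,fx=2,fy=2))
```

```text
False
0.04642643640010656 [0.58960531 0.24122117 0.04382257] [1.38184961 0.76053065 4.32458278]
0.04667533979672324 [-0.46849461 -0.51949981 -1.82091654]
True
[ 0.53844049 -0.32830266  0.04579177] 0.04382257438802582 [0.03391367 0.20011756 4.00162186] 25.95
```

View pics/s5.png

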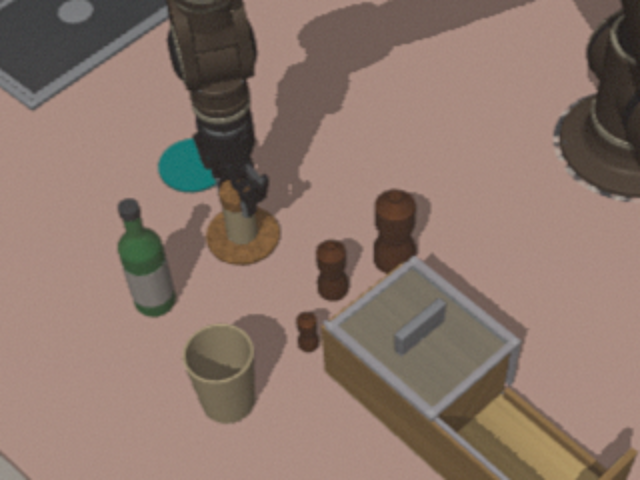

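The jar stands on the cork mat, at crop pixel (242,235). I release it and move over to the middle mill.

Run:
```python
from h import *
yaw=-.077;A=att(np.pi/2+yaw)
effector.ungrasp();robot.hold(.1)
p=robot.read_state()["eef_pos"];robot.line_to([p[0],p[1],.23],speed=.25)
robot.move_pose([.47,-.16,.26],A)
f,st=shot("wrist","w6")
print("mill",find("wrist","mill"),"jar",find("wrist","jar"),"mat",find("wrist","mat"))
for d in trace("wrist","mill"):
    ys,xs=np.nonzero(d["pixels"]);print(d["confidence"],len(xs),xs.min(),xs.max(),ys.min(),ys.max())
print(st["clock"])
```

```text
mill [([0.6132, -0.1248, 0.0005], 0.72), ([0.4215, -0.1346, -0.0064], 0.61), ([0.5203, -0.1599, 0.0001], 0.56)] jar [] mat [([0.4904, -0.4878, -0.0035], 0.87), ([0.5414, -0.3292, 0.0009], 0.6)]
0.91 4223 309 380 116 190
0.67 992 341 369 287 332
0.63 2244 297 338 214 278
28.225
```

View pics/w6.png

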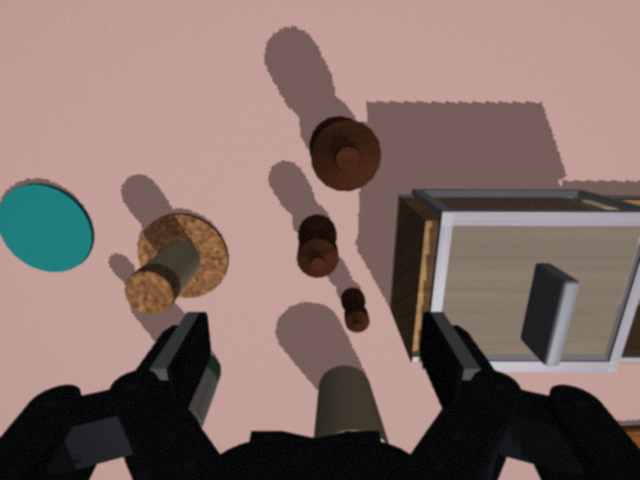

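The jar stands on the mat (body at (180,265)) and the middle mill's knob is at (318,263). I grasp the mill by the head and carry it to the bay.

Run:
```python
from h import *
yaw=-.077;A=att(np.pi/2+yaw)
f,st=shot("wrist");k=unproj(f,[318,262],.102,st)[0];print("knob",k)
x,y=(k[:2]+[.5204,-.1596])/2
robot.line_to([x,y,.17],speed=.25)
print(robot.line_to([x,y,.046],speed=.12,force_limit=10))
effector.clamp();s=robot.read_state();zg=s["eef_pos"][2];print(s["finger_gap"],s["eef_pos"],s["force"])
if not .03<s["finger_gap"]<.046: raise SystemExit("bad grasp")
robot.line_to([x,y,.24],speed=.2)
s=robot.read_state();print(s["finger_gap"],s["force"])
if s["finger_gap"]<.03: raise SystemExit("lost")
robot.move_pose([.579,.225,.24],A)
robot.line_to([.579,.225,zg+.018],speed=.15)
print(robot.line_to([.579,.225,zg+.001],speed=.03,force_limit=5))
s=robot.read_state();print(s["eef_pos"],zg,s["force"],s["finger_gap"],s["clock"])
f,_=shot("scene");cv2.imwrite("pics/s7.png",cv2.resize(f["img"][130:370,200:520,::-1],None,fx=2,fy=2))
```

```text
knob [ 0.51908917 -0.16165802  0.102     ]
False
0.039566548323522716 [ 0.52027426 -0.16081199  0.04682416] [-0.64606127  0.04176754  5.28553301]
0.03954055379744387 [ 0.01627305  0.22218723 -2.40437103]
True
[0.57935642 0.22504275 0.05286854] 0.04682415780066921 [-0.24450321  0.14207005  4.91391764] 0.039626485053439804 35.0917
```

View pics/s7.png

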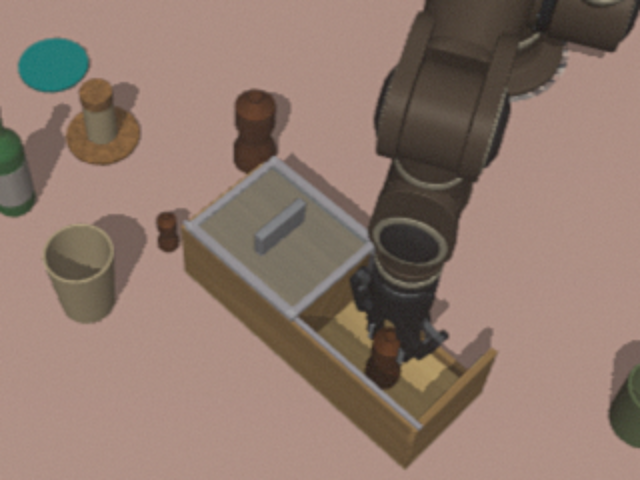

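The mill is on the bay floor: contact came exactly 6 mm above the grasp height. I release it and shut the door.

Run:
```python
from h import *
yaw=-.077;A=att(np.pi/2+yaw);e=np.array([np.sin(-yaw),np.cos(yaw),0])
effector.ungrasp();robot.hold(.3)
p=robot.read_state()["eef_pos"];robot.line_to([p[0],p[1],.25],speed=.25)
f,st=shot("wrist");print("mill",find("wrist","mill"))
robot.line_to([.564,.036,.25],speed=.25)
print(robot.line_to([.564,.036,.135],speed=.15,force_limit=12))
effector.clamp();s=robot.read_state();p0=s["eef_pos"];print(s["finger_gap"],p0)
print(robot.line_to(p0+.2*e,speed=.12,force_limit=18))
s=robot.read_state();print((s["eef_pos"]-p0)@e,s["eef_pos"],s["force"])
effector.ungrasp();p=robot.read_state()["eef_pos"]
robot.line_to([p[0],p[1],.28],speed=.25)
robot.move_pose([.50,.12,.32],A)
f,st=shot("wrist","w8")
for q in("door_grip","mill","jar","mat"):print(q,find("wrist",q))
f,_=shot("scene");cv2.imwrite("pics/s8.png",cv2.resize(f["img"][130:370,200:520,::-1],None,fx=2,fy=2))
for q in("door_grip","mill","jar","mat"):print(q,find("scene",q))
print(st["clock"])
```

```text
mill [([0.5806, 0.2235, 0.0077], 0.77)]
False
0.011056033327069288 [0.56410929 0.03588163 0.13540511]
True
0.1895226895463154 [0.57929285 0.2247961  0.13539956] [ 0.82496498 -3.82796571  3.79500967]
door_grip [([0.5774, 0.2288, 0.1643], 0.62)]
mill [([0.6139, -0.1284, 0.0006], 0.62)]
jar []
mat []
door_grip [([0.5805, 0.2253, 0.1599], 0.91)]
mill [([0.4189, -0.1308, 0.0009], 0.96), ([0.6141, -0.1247, 0.0026], 0.63)]
jar [([0.5417, -0.3292, 0.0122], 0.82)]
mat [([0.4925, -0.4848, 0.0008], 0.91)]
43.0083
```

View pics/w8.png

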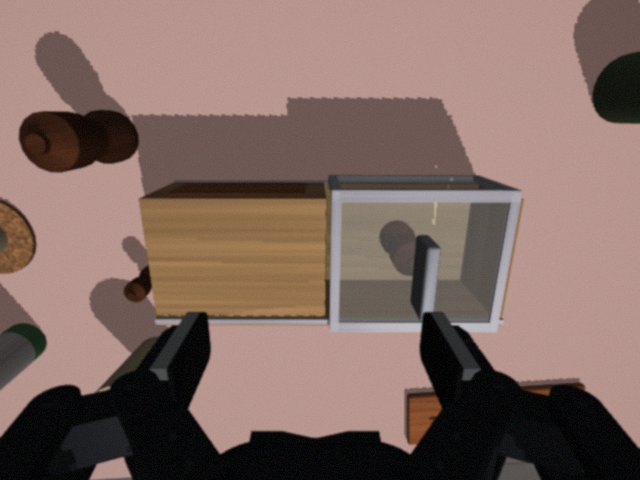

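The door is shut: it travelled 189.5 mm to the stop. The mill stands upright behind the glass at (400,247), and the jar is on the mat.

```bash
python3 -c "
from bench import *
robot.hold(.3);robot.close_job()"
```

```text
the job is handed in; nothing more can be done
```

The job is done and handed in at about 43 s of robot time: the jar is on the cork mat, the middle-sized mill is in the keeper, and the door is shut.

- **Door:** It opened to its end stop. When closing it travelled 189.5 mm and hit the stop again. The bar position seen afterwards matches fully shut to within about 4 mm.
- **Jar:** My first grasp, on the lid, slipped off. The wrist force rose to about 40 N, but the jar stayed upright in the keeper. The second grasp, on the body, held, and I set it down on contact. It was last located at (0.542, -0.329), about 4 mm from the (0.538, -0.328) I took as the mat's centre.
- **Mill:** I set it down on contact, at the height expected for the keeper's floor. It was last located within about 3 mm of the middle of the bay, and the final picture shows it upright behind the glass.
- **Detection gaps:** After the door shut, the networks no longer reported the mill in the keeper. In that same last check they found only the turquoise mat, not the cork one. For both I relied on the picture and on earlier measurements.
- **Crock, bottle and mug:** They looked undisturbed in the pictures, but I did not measure their positions again at the end.

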